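Set the tracing projector's focus to the board mark

ROBOT

A 6-joint arm with a two-finger parallel gripper is mounted at the origin on a cart in front of the work surface, level with it; the furniture and walls round the work are solid. World frame = base frame: x ahead of the robot, y to its left, z up, the work surface at z = 0. Lengths are in m, angles in rad, forces in N, time in s.
With the tool pointing down it reaches from about 0.275 to 0.775 m from the base axis. Payload 14.6 kg.
Tool frame: the origin (TCP) lies between the finger pads; the fingertips stand 17 mm ahead of it and the grasp point (between the pads) lies 2 mm behind it; z points along the fingers, y is the line along which they close (so a half turn about z gives the same grasp; the last joint's range is limited). The gripper opens to 85 mm and grips with 20 to 120 N. Pads are 22 mm wide; open, the fingers measure 114 mm over their backs; the gripper's body (76 mm by 85 mm) begins 54 mm behind the grasp point. The pads swing forward as they close: fully open they stand 13 mm farther back than shut.
Start: joints at [1.108, 0.263, -0.048, 1.259, 0, 1.415], TCP at [0.159, 0.5, 0.248] pointing down, gripper open.
Joint ranges: [-2.65, 2.65], [-0.89, 1.7], [-1.18, 1.37], [-2.13, 2.11], [-1.35, 1.29], [-3.14, 3.14]. Speed limits (rad/s): [1.89, 1.89, 2.57, 2.79, 3.14, 3.14].

INTERFACE

Orientations are given as a unit quaternion [w, x, y, z].
In Python, from plant import sense, vision, workorder gives the robot as it stands.
- The arm moves only by the tool carry_out, never from a script. Its argument "deltas" is a list of rows, each a list of 3 entries, a list of its own where there are three numbers: the shift along the tool's x, y, z in m, then the turn, a rotation vector about the tool's x, y, z in degrees, then the opening, from 0 (shut) to 1 (fully open). A call has exactly 5 rows; each row shifts and turns the commanded pose from where the row before left it, along the tool's axes as they then stand; what a row does not reach is not made up. A row lasts 1/12 s, in which the tool goes at most 41.7 mm and 7.16 degrees, less where a joint would pass 70% of its speed; a pose out of reach is approached as far as the arm can. A call with a gripper value outside its range is refused whole. The fingers move at their own pace and stop on an object; the grip force is fixed at half the most. Time passes only in rows, so rows that do not move let the fingers close, or fill a call up. It gives the time, the measured TCP pose, the force, the opening and the grip force at its end, in the units of the state.
- sense(): the state, without advancing time (a new reading comes with each control period).
- vision.capture(name): name is "side" or "top"; returns (picture, depth): 480x640x3 uint8, red, green, blue; 480x640 float32, m along the optical axis (not along the pixel's ray), 0 where there is no reading.
- vision.camera_params(name): a dict with "camera_matrix" (3x3 intrinsics, pixels), "camera_from_world" (4x4, takes a point from world to camera coordinates). Camera axes: x right, y down, z forward; pixel columns grow to the right and rows downward; lengths in m; the calibration is good to about 2 mm. A picture is of the moment at which its call begins. camera_params takes no time and is no camera call.
- workorder.hand_in(): hands the job in; it is judged then, once.
The state is a dict: "time_s": time; "joint_positions": joint angles; "qvel": joint speeds; "joint_efforts": joint torques, N m; "eef_pos": TCP position; "eef_rot": TCP orientation; "ft_force": force on the tool from outside, world axes, zero at the start; "torque": the same for the moment, N m; "opening": finger opening in m; "grasp_force": force on a finger pad.
Only numpy, scipy, OpenCV 4.12 (cv2) and the standard library are available. Lean on these libraries where they do the work, as an engineer would, in place of code of your own. Each camera call takes 0.05 s, during which the arm holds its last target. There are 200 camera calls.

TASK

The tracing projector on the desk is to throw a sketch sharply onto the board, and the broad round stud on its dial marks that focus. Turn the big focus knob until its pointer end (the end with the nose and the white line) points at the broad stud, not at the thin pin, and let go; leave the small brightness knob as it is set.

Things in the scene. Friction and masses are not known exactly. Their poses are not given: they have to be found in the camera images.
- projector: grey tracing projector, flat box 240 x 160 x 60 mm (x, y, z), fixed on the desk; origin at the centre of its underside, z up, x towards its lens barrel (24 mm out). On top: round dial plate (120 mm across, face 64 mm above the desk, centre at x = +35 mm) with the focus knob; small brightness knob (26 mm across, 76 mm above the desk) at x = -85, y = +45 mm; flat power key at x = -85, y = -45 mm.
- focus_knob: big black knob: skirt 50 mm across, 12 mm high; on it a grip bar 42 mm long, 14 wide, 12 to 44 mm above the plate. Origin on its upright axis at the plate's face; its x runs along the bar to the pointer end (nose 30 mm from the axis, white line on top). Light friction (0.05 N m), stays where left; starts within 15 degrees of the projector's x, stops at 92 degrees either side of that.
- broad_stud: the broader of two black round marks fixed on the dial plate: 16 mm across, 6 mm high, 40 to 49 mm from the knob's axis and 44 to 55 degrees left or right of the projector's x axis; origin at the centre of its underside. The other, a thin pin 6 mm across and 6 mm high, stands on the opposite side of the x axis and is not meant. The two may change places.
- brightness_pointer (a point): end of the pointer of the small brightness knob, 12 mm from its axis and 71 mm above the desk; that knob turns easily (0.02 N m) and is to be left alone

How it is judged:
By the outcome, as a careful person would: the job done as asked, in the order asked, and still so for the second after the job is handed in, with the robot touching nothing.
It also fails if it takes over 32 s, if anything falls off the work surface, if the arm or the gripper's body presses on something with over 40 N, if the wrist force passes 120 N, or if a joint passes its speed limit or range.

## Working session

There is one attempt and no reset: what is moved stays moved. The work goes in short steps, Python scripts to look and compute and a tool call to move; the robot and the scene stay as the last step left them, time stands still between calls to the robot, and variables do not carry over. Pictures are saved under pics/ and viewed, at most 10 in all, crops included, and the job is handed in when it is done.

Besides the shell and the picture viewer there is one more tool, called after "Request:" by a JSON object that holds its "op" and its "data". carry_out: Moves the arm, as the interface text tells. Its arguments: {"type":"object","properties":{"deltas":{"type":"array","items":{"type":"array"}}},"required":["deltas"]}

```bash
mkdir -p pics
python3 - <<'E'
from plant import sense, vision
import cv2,numpy as np
s=sense();print(s['time_s'],s['eef_pos'],s['eef_rot'],s['opening'])
for n in('side','top'):
    p,d=vision.capture(n);np.savez(f'pics/{n}0.npz',p=p,d=d)
    cv2.imwrite(f'pics/{n}0.png',p[:,:,::-1]);c=vision.camera_params(n)
    print(n,np.round(c['camera_matrix'],1).tolist(),np.round(c['camera_from_world'],3).tolist())
E
```

```text
0.0 [0.15893637 0.50009528 0.24783053] [-1.84535311e-04  1.53290011e-01  9.88181103e-01 -4.97024808e-04] 0.0848035724353633
side [[616.0, 0.0, 315.4], [0.0, 616.0, 237.2], [0.0, 0.0, 1.0]] [[-0.978, -0.209, -0.001, 0.513], [-0.118, 0.558, -0.822, 0.071], [0.172, -0.803, -0.57, 0.914], [0.0, 0.0, 0.0, 1.0]]
top [[587.7, 0.0, 317.7], [0.0, 587.7, 242.5], [0.0, 0.0, 1.0]] [[-0.11, -0.994, 0.005, 0.176], [-0.969, 0.106, -0.223, 0.502], [0.221, -0.029, -0.975, 0.82], [0.0, 0.0, 0.0, 1.0]]
```

View pics/top0.png

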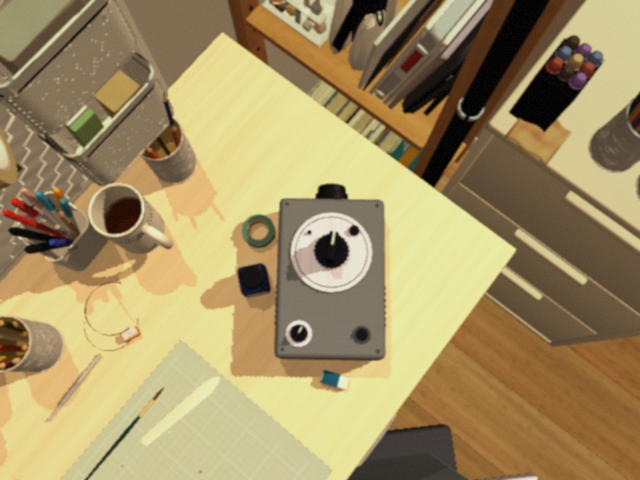

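View pics/side0.png

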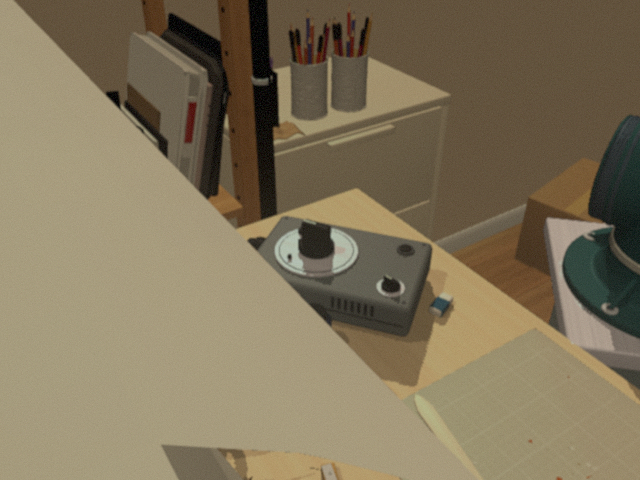

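The top view shows the projector with its lens at (332,190), the dial at about (331,252) and the knob pointing up. The broad stud is right of it at about (354,231) and the thin pin left at (308,232). The side view shows the knob at (316,240) and the pin at (290,257), with the arm's blur on the left.

```bash
cat > h.py <<'E'
import cv2,numpy as np
from plant import sense, vision
def ray(n,uv,z):
    c=vision.camera_params(n);K=np.array(c['camera_matrix']);T=np.linalg.inv(np.array(c['camera_from_world']))
    d=T[:3,:3]@np.linalg.inv(K)@[uv[0],uv[1],1];o=T[:3,3];return o+d*(z-o[2])/d[2]
def line(n,uv):
    a=ray(n,uv,0);b=ray(n,uv,.1);return a,(b-a)/np.linalg.norm(b-a)
def two(uvt,uvs):
    (a,d),(b,e)=line('top',uvt),line('side',uvs)
    s,t=np.linalg.lstsq(np.c_[d,-e],b-a,rcond=None)[0];return (a+s*d+b+t*e)/2,np.linalg.norm(a+s*d-b-t*e)
def pts(n,p,d):
    c=vision.camera_params(n);K=np.array(c['camera_matrix']);T=np.linalg.inv(np.array(c['camera_from_world']))
    v,u=np.mgrid[:480,:640];P=np.stack([(u-K[0,2])/K[0,0]*d,(v-K[1,2])/K[1,1]*d,d],-1);return P@T[:3,:3].T+T[:3,3]
E
python3 - <<'E'
from h import *
f={n:np.load(f'pics/{n}0.npz') for n in('top','side')}
C={}
for n,(x0,y0,x1,y1) in dict(top=(280,200,385,300),side=(265,215,365,285)).items():
    g=cv2.cvtColor(f[n]['p'],cv2.COLOR_RGB2HSV);m=((g[...,2]>150)&(g[...,1]<75)).astype('u1')
    k=np.zeros_like(m);k[y0:y1,x0:x1]=m[y0:y1,x0:x1]
    cs,_=cv2.findContours(k,0,1);c=max(cs,key=cv2.contourArea);c=cv2.convexHull(c);e=cv2.fitEllipse(c);print(n,e);C[n]=e[0]
print('dial 2view',two(C['top'],C['side']),ray('top',C['top'],.064),ray('side',C['side'],.064))
P=pts('top',**f['top']);
for u,v in[(331,241),(332,250),(331,248),(354,230),(308,232),(360,265),(298,333)]:print(u,v,P[v,u].round(4))
p=f['top']['p'];cr=cv2.resize(p[190:370,265:400],None,fx=3.3,fy=3.3,interpolation=cv2.INTER_CUBIC)
s=cv2.resize(f['side']['p'][205:300,255:420],None,fx=4.5,fy=4.5,interpolation=cv2.INTER_CUBIC)
cv2.imwrite('pics/c1.png',cr[:594,:,::-1]);cv2.imwrite('pics/c2.png',s[:,:,::-1])
g=cv2.cvtColor(p,cv2.COLOR_RGB2GRAY);sub=g[205:290,290:375]
for th in(60,80,100):
    _,_,st,ce=cv2.connectedComponentsWithStats((sub<th).astype('u1'))
    print(th,[(ss[4],(cc+[290,205]).round(1).tolist()) for ss,cc in zip(st[1:],ce[1:])])
E
```

```text
top ((331.2686767578125, 251.69525146484375), (80.29339599609375, 82.00056457519531), 105.73619842529297)
side ((297.38232421875, 251.889404296875), (39.84412384033203, 46.46798324584961), 121.0785140991211)
dial 2view (array([0.51631367, 0.10274603, 0.05208318]), np.float64(0.025614282521608668)) [0.5008228  0.10223611 0.064     ] [0.52565541 0.11647951 0.064     ]
331 241 [0.5072 0.103  0.1067]
332 250 [0.494  0.1032 0.1078]
331 248 [0.4967 0.1043 0.1091]
354 230 [0.5279 0.0657 0.0721]
308 232 [0.533  0.1332 0.069 ]
360 265 [0.4762 0.0628 0.0652]
298 333 [0.3873 0.1628 0.0766]
60 [(np.int32(56), [353.6, 230.2]), (np.int32(1), [309.0, 232.0]), (np.int32(799), [330.8, 251.2])]
80 [(np.int32(66), [353.6, 230.2]), (np.int32(4), [308.8, 232.0]), (np.int32(852), [330.8, 251.1]), (np.int32(1), [290.0, 266.0]), (np.int32(1), [291.0, 269.0]), (np.int32(1), [291.0, 272.0]), (np.int32(2), [293.5, 272.5]), (np.int32(1), [291.0, 274.0]), (np.int32(1), [292.0, 276.0]), (np.int32(1), [304.0, 284.0])]
100 [(np.int32(73), [353.6, 230.2]), (np.int32(1), [294.0, 231.0]), (np.int32(7), [308.7, 232.0]), (np.int32(883), [330.8, 251.1]), (np.int32(2), [290.0, 243.5]), (np.int32(132), [295.6, 275.5])]
```

View pics/c1.png

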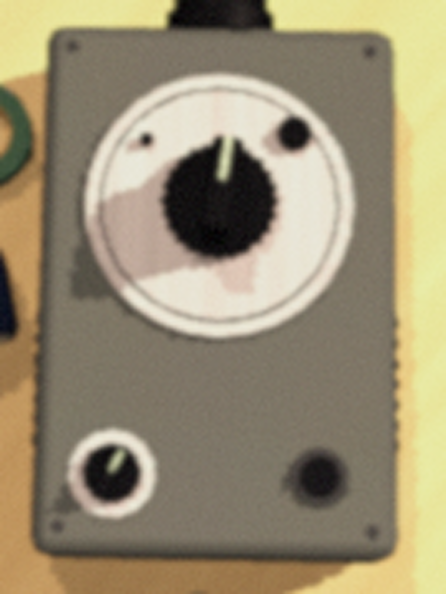

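View pics/c2.png

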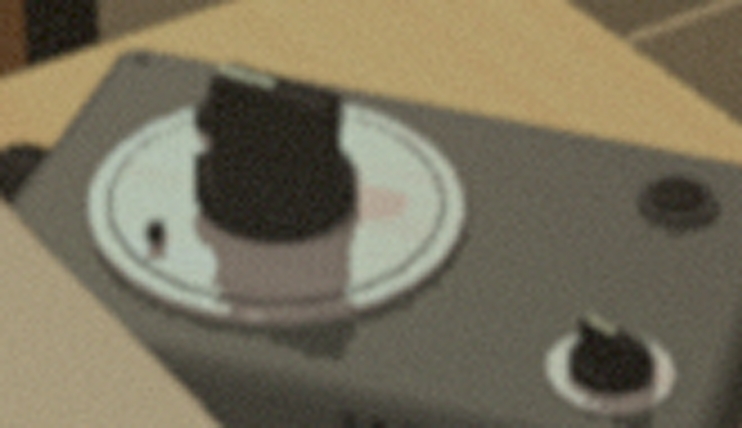

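The crops show the stud at crop (293,134), clearly broader than the pin at (146,140). The white line runs from (229,137) to (222,180). In the side crop the dial is centred at about (276,208), and the line runs from (220,70) to (275,85).

Run:
```python
from h import *
t=lambda x,y:(x/3.3+265-.35,y/3.3+190-.35)
s=lambda x,y:(x/4.5+255-.4,y/4.5+205-.4)
print('dial',two((331.27,251.7),s(276,208)))
print('pin',two(t(146,140),s(155,232)))
print('line',two(t(229,137),s(220,70)),two(t(222,180),s(275,85)))
c=ray('top',(331.27,251.7),.064);st=ray('top',(353.6,230.2),.069);pn=ray('top',(308.7,232),.069)
a=ray('top',t(229,137),.108);b=ray('top',t(222,180),.108)
sc=[ray('top',t(*q),.06) for q in((72,46),(370,50),(372,531),(57,525))]
ang=lambda v:np.degrees(np.arctan2(v[1],v[0]))
print('c',c,'axis',ang(sc[0]-sc[3]),ang(sc[1]-sc[2]),'bright',ray('top',t(112,473),.076),'key',ray('top',t(320,478),.066))
print('stud',ang(st-c),np.hypot(*(st-c)[:2]),'pin',ang(pn-c),np.hypot(*(pn-c)[:2]),'line',ang(a-b),ang(a-c),a,b,np.hypot(*(a-c)[:2]))
f=np.load('pics/top0.npz');P=pts('top',f['p'],f['d']);m=(P[...,2]>.1)&(np.hypot(P[...,0]-c[0],P[...,1]-c[1])<.04)
print(m.sum(),np.median(P[m],0),cv2.minAreaRect(P[m][:,:2].astype('f4')*1000))
```

```text
dial (array([0.50181254, 0.10198616, 0.05915967]), np.float64(1.4886944626428078e-05))
pin (array([0.53368909, 0.13184297, 0.06627476]), np.float64(0.0005201686894613037))
line (array([0.52086145, 0.09708709, 0.10612286]), np.float64(0.00033323983838632)) (array([0.50231043, 0.10224765, 0.10642017]), np.float64(0.0005513265916145379))
c [0.50081549 0.102235   0.064     ] axis -7.37465693381266 -7.38315539791044 bright [0.38730933 0.16200949 0.076     ] key [0.37607059 0.07329929 0.066     ]
stud -52.73766760269437 0.04553051275509177 pin 42.99077974309408 0.04385333052987213 line -15.654108540276793 -14.266078594792997 [0.52057522 0.09721076 0.108     ] [0.50224342 0.10234776 0.108     ] 0.020388475597033287
292 [0.50072954 0.10318626 0.10718333] ((501.3165588378906, 102.97216796875), (13.829207420349121, 42.6252555847168), 74.72994995117188)
```

Run:
```python
from h import *
f=np.load('pics/top0.npz');P=pts('top',f['p'],f['d']);v=f['d']>0
a=np.array([.159,.5]);b=np.array([.501,.1025]);u=(b-a)/np.linalg.norm(b-a)
q=P[...,:2]-a;s=q@u;l=np.abs(q@[-u[1],u[0]])
for i in np.arange(0,.56,.05):
    m=v&(s>i)&(s<=i+.05)&(l<.1);print(round(i,2),m.sum(),P[m][:,2].max().round(3) if m.any() else None)
R=cv2.Rodrigues  # tool axes
from scipy.spatial.transform import Rotation as Ro
S=sense();w,x,y,z=S['eef_rot'];M=Ro.from_quat([x,y,z,w]).as_matrix();print(M.round(4),M.T@(np.array([.501,.1027,.2])-S['eef_pos']))
```

```text
0.0 993 0.01
0.05 2298 0.013
0.1 3574 0.013
0.15 4630 0.012
0.2 4646 0.011
0.25 4534 0.01
0.3 4385 0.005
0.35 4331 0.077
0.4 4365 0.079
0.45 4476 0.074
0.5 4380 0.112
0.55 3663 0.074
[[-9.53e-01  3.03e-01 -4.00e-04]
 [ 3.03e-01  9.53e-01 -8.00e-04]
 [ 1.00e-04 -9.00e-04 -1.00e+00]] [-0.44638499 -0.27510022  0.0480585 ]
```

Path is clear. 15 rows of (-29.8, -18.3, +3.2) mm, with -2.3° of yaw in all.

Request:
{"op": "carry_out", "data": {"deltas": [[[-0.03,-0.018,0.003],[0,0,0],1],[[-0.03,-0.018,0.003],[0,0,0],1],[[-0.03,-0.018,0.003],[0,0,0],1],[[-0.03,-0.018,0.003],[0,0,0],1],[[-0.03,-0.018,0.003],[0,0,0],1]]}}

```text
time_s: 0.52
eef_pos: [0.2753, 0.3677, 0.233]
eef_rot: [-0.0, 0.153, 0.988, -0.0]
ft_force: [0.8, 1.2, 0.2]
opening: 0.0855
grasp_force: 0.0
```

Request:
{"op": "carry_out", "data": {"deltas": [[[-0.03,-0.018,0.003],[0,0,0],1],[[-0.03,-0.018,0.003],[0,0,0],1],[[-0.03,-0.018,0.003],[0,0,0],1],[[-0.03,-0.018,0.003],[0,0,0],1],[[-0.03,-0.018,0.003],[0,0,0],1]]}}

```text
time_s: 0.93
eef_pos: [0.3911, 0.2363, 0.2181]
eef_rot: [-0.0, 0.153, 0.988, -0.0]
ft_force: [0.9, 0.4, 0.0]
opening: 0.0852
grasp_force: 0.0
```

Request:
{"op": "carry_out", "data": {"deltas": [[[-0.03,-0.018,0.003],[0,0,0],1],[[-0.03,-0.018,0.003],[0,0,0],1],[[-0.03,-0.018,0.003],[0,0,0],1],[[-0.03,-0.018,0.003],[0,0,-2],1],[[-0.026,-0.018,0.003],[0,0,0],1]]}}

```text
time_s: 1.35
eef_pos: [0.5042, 0.1068, 0.2029]
eef_rot: [-0.0, 0.135, 0.991, -0.0]
ft_force: [-0.1, 0.8, -0.4]
opening: 0.0854
grasp_force: 0.0
```

```bash
cat > st.py <<'E'
from h import *
from scipy.spatial.transform import Rotation as Ro
S=sense();w,x,y,z=S['eef_rot'];M=Ro.from_quat([x,y,z,w]).as_matrix()
print(S['time_s'],S['eef_pos'].round(4),'yaw y',np.degrees(np.arctan2(M[1,1],M[0,1])),'z',M[:,2].round(3),'to',(M.T@(np.array([.501,.1027,.098])-S['eef_pos'])).round(4),'F',np.round(S['ft_force'],1),S['opening'],S['grasp_force'],'q6',S['joint_positions'][5])
E
python3 st.py
```

```text
1.35 [0.5042 0.1068 0.2029] yaw y 74.44803323225807 z [-0. -0. -1.] to [ 0.002  -0.0048  0.1049] F [-0.1  0.8 -0.4] 0.08536893712579458 0.0 q6 0.3218752144666878
```

Request:
{"op": "carry_out", "data": {"deltas": [[[0.002,-0.005,0.015],[0,0,0],0.6],[[0,0,0.03],[0,0,0],0.6],[[0,0,0.03],[0,0,0],0.6],[[0,0,0.02],[0,0,0],0.6],[[0,0,0.01],[0,0,0],0.6]]}}

```text
time_s: 1.77
eef_pos: [0.4984, 0.1041, 0.0955]
eef_rot: [-0.002, 0.136, 0.991, -0.0]
ft_force: [0.3, -0.9, 0.7]
opening: 0.0512
grasp_force: 0.0
```

Request:
{"op": "carry_out", "data": {"deltas": [[[0,0,0],[0,0,0],0.6],[[0,0,0],[0,0,0],0.3],[[0,0,0],[0,0,0],0],[[0,0,0],[0,0,0],0],[[0,0,0],[0,0,0],0]]}}

```text
time_s: 2.18
eef_pos: [0.5004, 0.1044, 0.0993]
eef_rot: [0.001, 0.136, 0.991, 0.0]
ft_force: [0.2, 0.6, 4.1]
opening: 0.0127
grasp_force: 60.1
```

```bash
python3 st.py
```

```text
2.1833 [0.5004 0.1044 0.0993] yaw y 74.36642095044218 z [ 0.002  0.    -1.   ] to [-0.001  -0.0015  0.0013] F [0.2 0.6 4.1] 0.012710296223622226 60.07538616657257 q6 0.3189367938231921
```

Gripped with little side force, bar at -15.6°. Turning +37° about tool z.

Request:
{"op": "carry_out", "data": {"deltas": [[[0,0,0],[0,0,4],0],[[0,0,0],[0,0,5],0],[[0,0,0],[0,0,5],0],[[0,0,0],[0,0,5],0],[[0,0,0],[0,0,5],0]]}}

```text
time_s: 2.6
eef_pos: [0.5007, 0.1048, 0.0994]
eef_rot: [0.001, 0.341, 0.94, 0.001]
ft_force: [0.9, 3.8, 3.7]
opening: 0.0129
grasp_force: 60.0
```

Request:
{"op": "carry_out", "data": {"deltas": [[[0,0,0],[0,0,5],0],[[0,0,0],[0,0,5],0],[[0,0,0],[0,0,3],0],[[0,0,0],[0,0,0],0],[[0,0,0],[0,0,0],0]]}}

```text
time_s: 3.02
eef_pos: [0.5008, 0.1049, 0.0993]
eef_rot: [0.001, 0.443, 0.897, 0.001]
ft_force: [1.3, 5.2, 4.9]
opening: 0.0128
grasp_force: 60.0
```

```bash
python3 st.py
```

```text
3.0167 [0.5008 0.1049 0.0993] yaw y 37.439503026390355 z [ 0.002  0.001 -1.   ] to [-0.0019 -0.0012  0.0013] F [1.3 5.2 4.9] 0.01281485873885066 60.004196763038635 q6 0.9638040251179896
```

Request:
{"op": "carry_out", "data": {"deltas": [[[0,0,0],[0,0,0],0.3],[[0,0,0],[0,0,0],0.6],[[0,0,0],[0,0,0],0.6],[[0,0,-0.01],[0,0,0],0.6],[[0,0,-0.03],[0,0,0],0.6]]}}

```text
time_s: 3.43
eef_pos: [0.498, 0.104, 0.1359]
eef_rot: [-0.002, 0.443, 0.896, -0.001]
ft_force: [0.5, 0.4, -1.2]
opening: 0.0513
grasp_force: 0.0
```

Request:
{"op": "carry_out", "data": {"deltas": [[[0,0,-0.035],[0,0,0],0.6],[[0,0,-0.03],[0,0,0],0.6],[[0.03,0.02,0],[0,0,0],0.6],[[0.035,0.02,0],[0,0,0],0.6],[[0.035,0.02,0],[0,0,0],0.6]]}}

```text
time_s: 3.85
eef_pos: [0.4869, 0.2211, 0.204]
eef_rot: [0.001, 0.444, 0.896, 0.0]
ft_force: [1.0, -0.5, -0.1]
opening: 0.0512
grasp_force: 0.0
```

Request:
{"op": "carry_out", "data": {"deltas": [[[0.03,0.02,0],[0,0,0],0.6],[[0.03,0.02,0],[0,0,0],0.6],[[0.03,0.02,0],[0,0,0],0.6],[[0.03,0.02,0],[0,0,0],0.6],[[0,0,0],[0,0,0],0.6]]}}

```text
time_s: 4.27
eef_pos: [0.4768, 0.369, 0.2028]
eef_rot: [-0.0, 0.441, 0.897, 0.0]
ft_force: [0.8, 0.2, -0.6]
opening: 0.0511
grasp_force: 0.0
```

Run:
```python
from h import *
p,d=vision.capture('top');np.savez('pics/top1.npz',p=p,d=d)
cv2.imwrite('pics/c3.png',cv2.resize(p[190:370,265:400],None,fx=3.3,fy=3.3,interpolation=cv2.INTER_CUBIC)[:594,:,::-1])
P=pts('top',p,d);m=(P[...,2]>.1)&(P[...,2]<.115)&(np.hypot(P[...,0]-.501,P[...,1]-.102)<.04)
print(m.sum(),cv2.minAreaRect(P[m][:,:2].astype('f4')*1000),sense()['eef_pos'])
```

```text
307 ((501.61297607421875, 102.72134399414062), (14.368471145629883, 42.76136779785156), 38.376922607421875) [0.47697565 0.36655654 0.20272983]
```

View pics/c3.png

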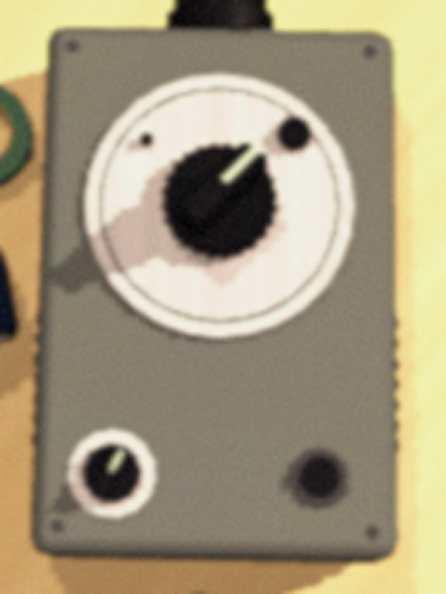

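The white line runs from crop (222,182) to (261,145), straight at the broad stud at (293,134). The knob angle is about -52.6° and the stud bears about -53°. The brightness knob is unchanged and the arm is clear.

```bash
python3 -c "
from plant import workorder;print(workorder.hand_in())"
```

```text
the job is handed in; nothing more can be done
None
```

The focus knob now points at the broad stud, within about 1.5° by my measurements, and is released; the brightness knob was left as set, and the job is handed in (no verdict came back).

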